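# Clamp the jug and take off its safety cap

### The arm

A 7-joint arm with a two-finger parallel gripper is mounted at the origin on a cart in front of the work surface, level with it; the furniture and walls round the work are solid. World frame = base frame: x ahead of the robot, y to its left, z up, the work surface at z = 0. Lengths are in mm, angles in rad, forces in N, time in s.
With the tool pointing down it reaches from about 425 to 1025 mm from the base axis. Payload 9.4 kg.
Tool frame: the origin (TCP) lies midway between the tips of the shut fingers; the grasp point (between the pads) lies 19 mm behind it; z points along the fingers, y is the line along which they close (so a half turn about z gives the same grasp; the last joint's range is limited). The gripper opens to 85 mm and grips with 20 to 120 N. Pads are 22 mm wide; open, the fingers measure 114 mm over their backs; the gripper's body (76 mm by 85 mm) begins 54 mm behind the grasp point. The pads swing forward as they close: fully open they stand 13 mm farther back than shut.
Start: joints at [1.094, 0.599, -0.003, 1.599, 0.002, 0.943, -0.08], TCP at [282.186, -667.829, 231.275] pointing down, gripper open.
Joint ranges: [-2.57, 2.57], [-0.35, 1.97], [-1.29, 1.29], [0.11, 2.56], [-1.05, 4.19], [0.11, 1.86], [-2.63, 2.63]. Speed limits (rad/s): [2.22, 2.22, 3.01, 3.01, 3.14, 3.14, 3.14].

### API

Orientations are given as a unit quaternion [x, y, z, w].
In Python, from plant import sensors, optics, order gives the robot as it stands. The module is installed in compiled form; this text tells all that it offers.
- The arm moves only by the tool servo_tool, never from a script. Its argument "rows" is a list of rows, each a list of 7 numbers: the opening, from 0 (shut) to 1 (fully open), then the shift along the world's x, y, z in m, then the turn, a rotation vector about the world's x, y, z in degrees. In form: [[grip, tx, ty, tz, ax, ay, az], ...]. A call has 1 to 20 rows; each row is the pose to reach, as a shift and turn from the pose commanded when the call began; what a row does not reach only later rows make up. A row lasts 1/10 s, in which the tool goes at most 50 mm and 8.59 degrees, less where a joint would pass 70% of its speed; a pose out of reach is approached as far as the arm can. A call with a gripper value outside its range is refused whole. The fingers move at their own pace and stop on an object; "squeeze" is the grip in N (left out, the last holds). Time passes only in rows, so rows that repeat a pose let the fingers close. It gives the time, the measured TCP pose, the force, the opening and the grip force at its end, in the units of the state.
- sensors.read_state(): the state, without advancing time (a new reading comes with each control period).
- optics.camera(name): name is "scene" or "top" or "wrist"; returns a dict with "frame" (400x640x3 uint8, red, green, blue), "K" (3x3 intrinsics, pixels), "rvec" (rotation vector, rad) and "tvec" (3), from world to camera coordinates, as OpenCV has them; the wrist camera has in their place "T_tool_cam" (4x4, takes a point from camera to tool coordinates, whose origin is the TCP and whose axes are the flange's). Camera axes: x right, y down, z forward; pixel columns grow to the right and rows downward; lengths in mm; the calibration is good to about 2 mm. The wrist camera is an equidistant fisheye: a pixel r from the principal point sees the ray r / f radians off the axis. A picture is of the moment at which its call begins: read the wrist's pose just before it. There is no depth.
- order.hand_in(): hands the job in; it is judged then, once.
The state is a dict: "time_s": time; "joint_positions": joint angles; "qvel": joint speeds; "effort": joint torques, N m; "eef_pos": TCP position; "tool_rot": TCP orientation; "contact_force": force on the tool from outside, world axes, zero at the start; "ft_torque": the same for the moment, N m; "width": opening from 0.0 (shut) to 1.0 (fully open); "grasp_force": force on a finger pad.
Only numpy, scipy, OpenCV 4.12 (cv2) and the standard library are available. Lean on these libraries where they do the work, as an engineer would, in place of code of your own. Each camera call takes 0.05 s, during which the arm holds its last target. There are 200 camera calls.

### The job

Swing the blue retaining yoke down over the jug and press it fully shut so that its catch clicks, then open the red safety cap: push it down, twist it counter-clockwise (seen from above) while it is pushed down, and lift it off. Finish while still holding the cap upright and still, straight above the jug with a gap of at least 5 cm (and no more than 20 cm) between the cap and the mouth, touching nothing else; leave the yoke shut, the jug in its stand, and the tape measure, sanding block and wood offcut alone.

Things in the scene. Friction and masses are not known exactly. Their poses are not given: they have to be found in the camera images.
- stand: Light wooden holding fixture, 182 x 122 mm base, does not move during the job. Origin: on the bench top, under the middle of the square pocket that holds the jug; x points from the catch post (front, robot side at yaw 0) to the hinge posts (back), z up. Pocket walls reach 52 mm above the bench.
- yoke (a joint): Angle of the blue yoke, rad: 0 = level and shut, grows as it swings up (starts 0.6 to 1.0, at most 1.2). It turns about a level axis along the stand's y and stays where it is left (about 1 N at the tab moves it). In the last 0.1 rad a sprung roller catch resists with up to about 10 N at the tab, then snaps it in; it is shut and caught below 0.03.
- yoke_tab (a point): Top of the thumb tab (44 mm wide, black rubber patch) in the middle of the yoke's front edge; press here from above. Moves with the yoke in an arc (forwards, stand -x, and down), 140 mm from the hinge axis, 116 mm above the bench when shut. The yoke is a frame 6 mm thick, 100 mm wide; its 82 x 64 mm opening passes round the cap; its top is 115 mm above the bench when shut.
- yoke_hinge (a point): A point on the yoke's hinge axis, fixed on the stand at x = 62 mm, 112 mm above the bench.
- jug: Loose grey square jug, body 84 x 84 x 96 mm, about 0.8 kg, standing in the pocket with 1 mm play, which keeps it from turning. Origin: centre of its underside (12 mm above the bench); z up. The neck is 24 mm thick.
- jug_mouth (a point): Centre of the jug's mouth, the top of the neck, 131 mm above the jug's underside (143 mm above the bench); it lies inside the cap while that is on.
- cap: Round red ribbed safety cap, 49 mm diameter, 34 mm high, about 0.055 kg, a loose part. Origin: centre of its underside, 123 mm above the bench while locked on the jug (8 mm above the shut yoke); z up. Grip it round the side from above, at any yaw. Locked, it can neither lift nor turn, and its yaw equals the jug's.
- tape_measure: Bystander: orange and black tape measure standing beside the stand, 38 x 85 x 65 mm; origin at the centre of its underside.
- sanding_block: Bystander: brown sanding block, 62 x 102 x 30 mm; origin at the centre of its underside.
- offcut_a: Bystander: pale wood offcut behind the stand, 62 x 130 x 38 mm; origin at the centre of its underside.
- cap_crown (a point): Centre of the cap's flat top, 157 mm above the bench while locked. A spring pushes the cap up: push it down 4.5 to 6 mm (spring 8.5 to 10.5 N, with friction up to 15 N; hard stop at 6 mm) and keep it down to turn it counter-clockwise seen from above; never clockwise. From 1.0 to 2.1 rad of turn it is free and lifts straight off (best 1.3 to 1.5 rad).

How it is judged:
By the outcome, as a careful person would: the job done as asked, in the order asked, and still so for the second after the job is handed in, while the arm keeps its last pose, push and grip.
It also fails if it takes over 56 s, if anything falls off the work surface, if the arm or the gripper's body presses on something with over 40 N, if the wrist force passes 120 N, or if a joint passes its speed limit or range.

## Working session

There is one attempt and no reset: what is moved stays moved. The work goes in short steps, Python scripts to look and compute and a tool call to move; the robot and the scene stay as the last step left them, time stands still between calls to the robot, and variables do not carry over. Pictures are saved under pics/ and viewed, at most 10 in all, crops included, and the job is handed in when it is done.

Besides the shell and the picture viewer there is one more tool, called after "Emit:" in YAML: its name, and indented under it one key for each argument. servo_tool: Moves the arm, as the interface text tells. Its arguments: {"type":"object","properties":{"rows":{"type":"array","items":{"type":"array","items":{"type":"number"}}},"squeeze":{"type":"number"}},"required":["rows"]}

```bash
mkdir -p pics; python3 - <<'E'
from plant import sensors, optics
import cv2,numpy as np
s=sensors.read_state(); print(s)
for n in("scene","top"):
    c=optics.camera(n); cv2.imwrite(f"pics/{n}0.png",c["frame"][:,:,::-1]); print(n,c["K"].tolist(),np.ravel(c["rvec"]),np.ravel(c["tvec"]))
    np.savez(f"{n}0.npz",**c)
E
```

```text
{'time_s': 0.0, 'joint_positions': array([ 1.09430851,  0.6001631 , -0.00253677,  1.60015167,  0.0017825 ,
        0.9428717 , -0.07979575]), 'qvel': array([ 8.63661730e-04,  1.44009076e-03,  1.39232525e-03, -7.47078257e-06,
       -1.82389197e-04, -9.26474843e-04, -1.16026590e-04]), 'effort': array([ 7.78772064e-04, -7.76461101e+01,  1.56533204e+00, -2.58018279e+01,
        1.24194895e-02,  8.71147087e-03, -1.58032893e-06]), 'eef_pos': array([ 281.98535262, -667.39536949,  230.38181882]), 'tool_rot': array([ 9.80082657e-01,  1.98588401e-01, -2.23595116e-04, -7.63735670e-04]), 'contact_force': array([ 0.87163014, -0.57384713,  0.6207367 ]), 'ft_torque': array([-0.03130136,  0.02499634,  0.00056379]), 'grasp_force': 0.0, 'width': 1.0031521167018784}
scene [[378.8560913227805, 0.0, 316.35273384331134], [0.0, 378.8560913227805, 201.3350838592648], [0.0, 0.0, 1.0]] [ 1.28086839 -2.30424668  0.90073897] [387.62924657 454.93498055 599.28292111]
top [[389.80142718403823, 0.0, 321.2295231101697], [0.0, 389.80142718403823, 195.49200713444662], [0.0, 0.0, 1.0]] [ 2.13152695 -2.1221211   0.22853834] [ 40.88344155 639.14382162 844.50979201]
```

View pics/scene0.png

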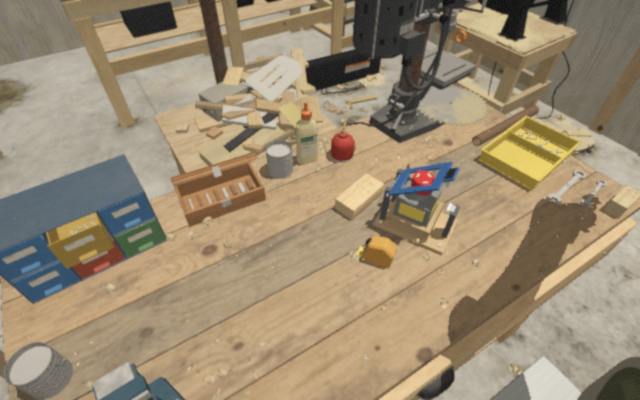

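View pics/top0.png

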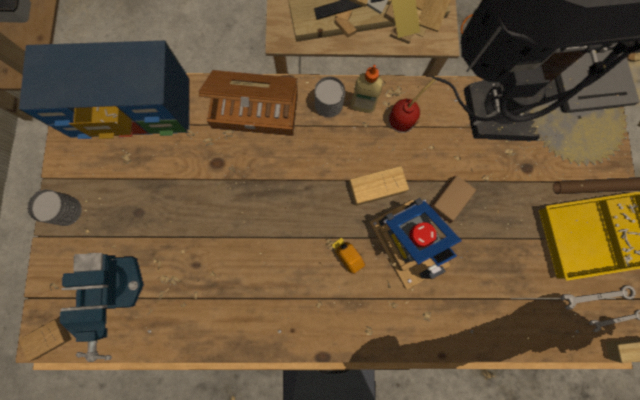

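```bash
python3 - <<'E'
import cv2,numpy as np
a=cv2.imread("pics/scene0.png")[145:270,325:485]; b=cv2.imread("pics/top0.png")[160:300,320:490]
a=cv2.resize(a,(512,400),interpolation=cv2.INTER_CUBIC)
b=cv2.resize(b,None,fx=3.3,fy=3.3,interpolation=cv2.INTER_CUBIC)
cv2.imwrite("pics/ca.png",cv2.resize(cv2.imread("pics/scene0.png")[145:270,325:485],(768,600),interpolation=cv2.INTER_CUBIC))
cv2.imwrite("pics/cb.png",cv2.resize(cv2.imread("pics/top0.png")[160:300,320:490],(680,560),interpolation=cv2.INTER_CUBIC))
for n in("scene","top"):
    c=np.load(n+"0.npz"); R=cv2.Rodrigues(c["rvec"])[0]; print(n,"cam pos",-R.T@c["tvec"].ravel())
    print(np.round(R,2).tolist(), [np.round(cv2.projectPoints(np.array([p],float),c["rvec"],c["tvec"],c["K"],None)[0].ravel()) for p in([0,0,0],[500,0,0],[500,-200,0],[282,-667,230])])
E
```

```text
scene cam pos [143.40086691 367.27494445 748.93764453]
[[-0.53, -0.85, 0.0], [-0.62, 0.39, -0.68], [0.58, -0.36, -0.73]] [array([561., 489.]), array([369., 262.]), array([432., 227.]), array([683., 139.])]
top cam pos [462.61408579  60.02663947 951.71323385]
[[0.0, -1.0, 0.02], [-0.98, -0.01, -0.19], [0.19, -0.02, -0.98]] [array([340., 491.]), array([339., 257.]), array([421., 257.]), array([726., 378.])]
```

View pics/ca.png

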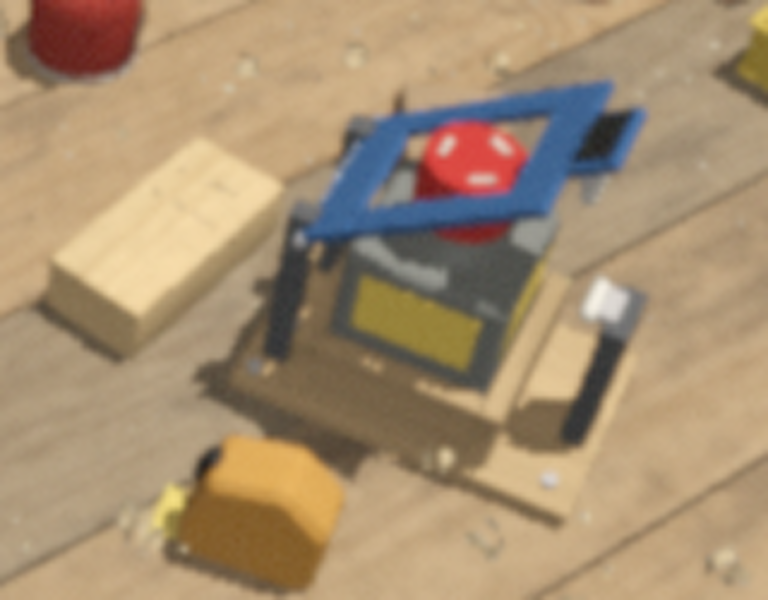

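View pics/cb.png

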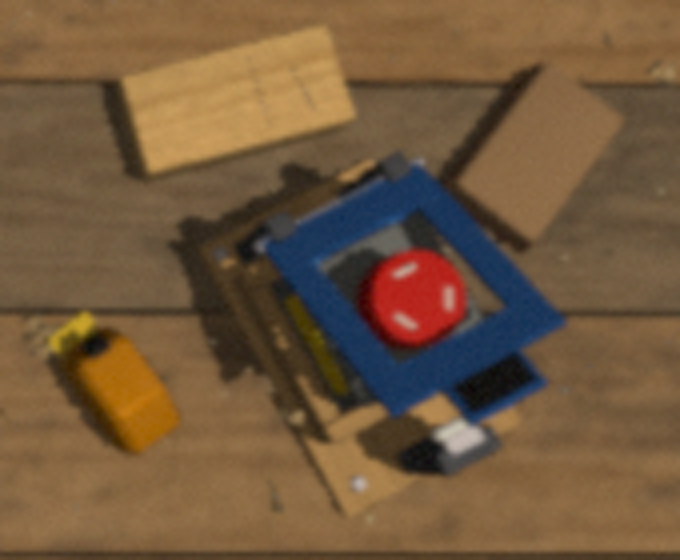

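```bash
cat > h.py <<'E'
import cv2,numpy as np
def ray(c,uv):
    R=cv2.Rodrigues(c["rvec"])[0]; t=np.ravel(c["tvec"]); d=R.T@np.linalg.inv(c["K"])@np.array([*uv,1.]); return -R.T@t,d/np.linalg.norm(d)
def plane(c,uv,z):
    o,d=ray(c,uv); return o+d*(z-o[2])/d[2]
def tri(rs):
    A=sum(np.eye(3)-np.outer(d,d) for o,d in rs); b=sum((np.eye(3)-np.outer(d,d))@o for o,d in rs); p=np.linalg.solve(A,b)
    return p,[np.linalg.norm(np.cross(p-o,d)) for o,d in rs]
E
python3 - <<'E'
from h import *
S=np.load("scene0.npz");T=np.load("top0.npz"); S=dict(S);T=dict(T)
sc=lambda u,v:(325+u/4.8-.4,145+v/4.8-.4); tp=lambda u,v:(320+u/4-.4,160+v/4-.4)
P={}
for n,a,b in [("frontL",(393,412),(545,210)),("frontR",(563,322),(610,85)),("hingeL",(285,265),(310,235)),("hingeR",(415,165),(395,120)),("tab",(497,385),(605,137)),("roller",(460,437),(607,300)),("crown",(418,296),(477,158))]:
    p,e=tri([ray(T,tp(*a)),ray(S,sc(*b))]); P[n]=p; print(n,p.round(1),np.round(e,1))
print("crown planes",plane(T,tp(418,296),157).round(1),plane(S,sc(477,158),157).round(1))
for a,b in(("frontR","frontL"),("hingeR","hingeL")):
    d=P[b]-P[a]; print(np.degrees(np.arctan2(-d[0],d[1])), np.linalg.norm(d))
# base edge z
for q in [(345,515),(205,250)]: print(plane(T,tp(*q),12))
for n,C in(("S",S),("T",T)):
    f=C["frame"].astype(int); m=((f[...,0]>130)&(f[...,1]<80)&(f[...,2]<80)).astype(np.uint8)
    nl,_,st,ce=cv2.connectedComponentsWithStats(m); print(n,[(st[i].tolist(),ce[i].round(1)) for i in range(1,nl) if st[i][4]>60])
E
```

```text
frontL [ 482.3 -142.8  185.3] [0.3 0.3]
frontR [ 527.  -229.1  183.8] [0.4 0.4]
hingeL [ 566.5 -101.2  117.1] [6.1 6.1]
hingeR [ 614.2 -182.   117.5] [4.6 4.6]
tab [ 495.8 -190.9  194.2] [0.7 0.7]
roller [ 471.6 -199.8  103. ] [0.2 0.2]
crown [ 541.7 -166.   156.7] [0.4 0.4]
crown planes [ 541.9 -165.6  157. ] [ 541.2 -166.   157. ]
27.372406541467207 97.24078761249216
30.558336399422625 93.80800971247089
[ 427.1053956  -157.24100667   12.        ]
[583.75187048 -78.03740261  12.        ]
S [([332, 134, 22, 18, 193], array([342.8, 142.9])), ([413, 171, 21, 14, 131], array([422.3, 178.2]))]
T [([413, 223, 24, 23, 362], array([424.1, 233.3]))]
```

The views show the stand yawed about 27°, the cap crown at (541, -166), the yoke tab at (496, -191, 194) (angle about 0.6 rad), and the catch at (472, -200). I'm moving above the tab with the fingers shut.

Emit:
servo_tool:
  rows:
    - [0,0.008,0.018,0.015,0,0,0.5]
    - [0,0.022,0.05,0.03,0,0,1]
    - [0,0.04,0.09,0.035,0,0,1.5]
    - [0,0.06,0.134,0.035,0,0,2]
    - [0,0.08,0.178,0.035,0,0,2.5]
    - [0,0.1,0.222,0.035,0,0,3]
    - [0,0.12,0.268,0.035,0,0,3.5]
    - [0,0.14,0.313,0.035,0,0,4]
    - [0,0.16,0.358,0.035,0,0,4.4]
    - [0,0.18,0.403,0.035,0,0,4.4]
    - [0,0.195,0.44,0.035,0,0,4.4]
    - [0,0.206,0.465,0.035,0,0,4.4]
    - [0,0.213,0.477,0.035,0,0,4.4]
    - [0,0.213,0.477,0.025,0,0,4.4]
    - [0,0.213,0.477,0.01,0,0,4.4]
    - [0,0.213,0.477,0,0,0,4.4]
    - [0,0.213,0.477,-0.01,0,0,4.4]
    - [0,0.213,0.477,-0.01,0,0,4.4]
  squeeze: 70

```text
time_s: 1.9
eef_pos: [494.0, -191.7, 219.7]
tool_rot: [0.972, 0.235, -0.001, -0.001]
contact_force: [0.2, 0.8, 0.1]
width: 0.002
grasp_force: 0.0
```

Emit:
servo_tool:
  rows:
    - [0,0,0,-0.012,0,0,0]
    - [0,0,0,-0.022,0,0,0]
    - [0,-0.003,-0.0015,-0.031,0,0,0]
    - [0,-0.007,-0.0035,-0.038,0,0,0]
    - [0,-0.01,-0.005,-0.045,0,0,0]
    - [0,-0.0135,-0.007,-0.054,0,0,0]
    - [0,-0.0172,-0.0089,-0.063,0,0,0]
    - [0,-0.0195,-0.01,-0.072,0,0,0]
    - [0,-0.0215,-0.011,-0.081,0,0,0]
    - [0,-0.0225,-0.0115,-0.088,0,0,0]
    - [0,-0.0225,-0.0115,-0.088,0,0,0]

```text
time_s: 3.0
eef_pos: [472.1, -202.2, 132.2]
tool_rot: [0.972, 0.236, -0.001, -0.0]
contact_force: [0.4, -0.6, 1.1]
width: 0.004
grasp_force: 0.0
```

Emit:
servo_tool:
  rows:
    - [0,-0.0005,-0.0003,-0.005,0,0,0]
    - [0,-0.001,-0.0005,-0.009,0,0,0]
    - [0,-0.001,-0.0005,-0.013,0,0,0]
    - [0,-0.001,-0.0005,-0.016,0,0,0]
    - [0,-0.001,-0.0005,-0.016,0,0,0]

```text
time_s: 3.5
eef_pos: [471.6, -202.7, 116.9]
tool_rot: [0.972, 0.236, -0.0, -0.0]
contact_force: [0.3, 0.6, -0.3]
width: 0.001
grasp_force: 0.0
```

Emit:
servo_tool:
  rows:
    - [0,0,0,-0.001,0,0,0]
    - [0,0,0,-0.002,0,0,0]
    - [0,0,0,-0.003,0,0,0]
    - [0,0,0,-0.003,0,0,0]

```text
time_s: 3.9
eef_pos: [471.8, -202.9, 114.8]
tool_rot: [0.972, 0.236, 0.0, 0.0]
contact_force: [-1.7, 0.6, 8.5]
width: -0.0
grasp_force: 4.3
```

```bash
python3 - <<'E'
from plant import sensors, optics
import cv2,numpy as np
s=sensors.read_state(); print(s["time_s"],s["eef_pos"],s["contact_force"])
o=[]
for n,(y,x) in(("scene",(145,345)),("top",(170,350))):
    c=optics.camera(n); np.savez(f"{n}1.npz",**c); o.append(cv2.resize(c["frame"][y:y+110,x:x+130,::-1],(400,338),interpolation=cv2.INTER_CUBIC))
cv2.imwrite("pics/p1.png",np.hstack(o))
E
```

```text
3.9 [ 471.80005735 -202.86064381  114.82266358] [-1.73657278  0.6272999   8.46427261]
```

View pics/p1.png

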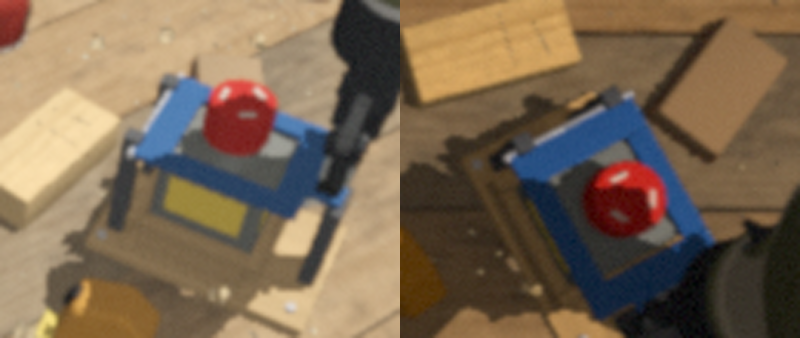

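The yoke lies level round the cap with the tip on its tab. I'll press a little harder to make sure the catch snaps in.

Emit:
servo_tool:
  rows:
    - [0,0,0,-0.001,0,0,0]
    - [0,0,0,-0.002,0,0,0]
    - [0,0,0,-0.003,0,0,0]
    - [0,0,0,-0.003,0,0,0]

```text
time_s: 4.4
eef_pos: [471.9, -203.0, 113.8]
tool_rot: [0.972, 0.236, 0.001, 0.001]
contact_force: [-7.9, 3.0, 38.9]
width: 0.001
grasp_force: 19.2
```

Emit:
servo_tool:
  rows:
    - [0,0,0,0.01,0,0,0]
    - [0.3,0,0,0.03,0,0,0]
    - [0.6,0,0,0.065,0,0,0]
    - [1,0,0,0.1,0,0,0]
    - [1,0,0,0.12,0,0,0]
    - [1,0,0,0.12,0,0,0]

```text
time_s: 5.0
eef_pos: [473.0, -203.3, 234.1]
tool_rot: [0.972, 0.236, 0.002, 0.001]
contact_force: [0.6, -0.3, 1.0]
width: 0.844
grasp_force: 0.0
```

```bash
python3 - <<'E'
from plant import sensors, optics
from h import *
s=sensors.read_state(); print(s["time_s"],s["eef_pos"],s["contact_force"],s["width"])
rs=[];o=[]
for n,(y,x) in(("scene",(145,345)),("top",(170,350))):
    c=optics.camera(n); f=c["frame"].astype(int)
    k=5; g=cv2.resize(c["frame"],None,fx=k,fy=k,interpolation=cv2.INTER_CUBIC).astype(int)
    m=((g[...,0]>110)&(g[...,1]<90)&(g[...,2]<90)).astype(np.uint8)
    m[:,:395*k]=0
    cs=max(cv2.findContours(m,0,2)[0],key=cv2.contourArea); h=np.zeros_like(m); cv2.drawContours(h,[cv2.convexHull(cs)],-1,1,-1)
    w=((g[...,1]>135)&(h>0)).astype(np.uint8); nl,_,st,ce=cv2.connectedComponentsWithStats(w)
    q=[(ce[i]+.5)/k-.5 for i in range(1,nl) if st[i][4]>15*4]; print(n,np.round(q,1).tolist())
    for z in(157,): print([plane(c,p,z).round(1).tolist() for p in q])
    print("hull",cv2.boundingRect(cs),plane(c,np.mean(q,0),157).round(1)); rs.append(ray(c,np.mean(q,0)))
    o.append(cv2.resize(c["frame"][y:y+110,x:x+130,::-1],(400,338),interpolation=cv2.INTER_CUBIC))
print(tri(rs))
cv2.imwrite("pics/p2.png",np.hstack(o))
E
```

```text
5.0 [ 472.96861673 -203.32165594  234.0978146 ] [ 0.58337421 -0.34883071  0.99085808] 0.8442212587227167
scene [[417.5, 174.8], [428.9, 175.0]]
[[555.5, -159.7, 157.0], [541.6, -181.4, 157.0]]
hull (2053, 859, 121, 121) [ 548.6 -170.5  157. ]
top []
[]
  return _methods._mean(a, axis=axis, dtype=dtype,
  ret = ret.dtype.type(ret / rcount)
Traceback (most recent call last):
  File "h.py", line 5, in plane
    o,d=ray(c,uv); return o+d*(z-o[2])/d[2]
        ~~~^^^^^^
  File "h.py", line 3, in ray
    R=cv2.Rodrigues(c["rvec"])[0]; t=np.ravel(c["tvec"]); d=R.T@np.linalg.inv(c["K"])@np.array([*uv,1.]); return -R.T@t,d/np.linalg.norm(d)
                                                                                               ^^^^^^^^
TypeError: Value after * must be an iterable, not numpy.float64
```

```bash
python3 - <<'E'
from plant import sensors, optics
from h import *
rs=[];o=[]
for n,(y,x) in(("scene",(145,345)),("top",(170,350))):
    c=optics.camera(n); g=cv2.resize(c["frame"],None,fx=5,fy=5,interpolation=cv2.INTER_CUBIC).astype(int)
    m=((g[...,0]>100)&(g[...,0]>2*g[...,1])&(g[...,0]>2*g[...,2])).astype(np.uint8); m[:,:1975]=0
    cs=max(cv2.findContours(m,0,2)[0],key=cv2.contourArea); b=cv2.boundingRect(cs); uv=((b[0]+b[2]/2)/5-.4,(b[1]+b[3]/2)/5-.4)
    print(n,b,uv,plane(c,uv,140).round(1)); rs.append(ray(c,uv))
    o.append(cv2.resize(c["frame"][y:y+110,x:x+130,::-1],(400,338),interpolation=cv2.INTER_CUBIC))
print(tri(rs))
cv2.imwrite("pics/p2.png",np.hstack(o))
E
```

```text
scene (2057, 857, 117, 120) (422.70000000000005, 183.0) [ 540.6 -166.3  140. ]
top (1980, 495, 119, 125) (407.5, 111.1) [ 816.5 -146.6  140. ]
(array([ 695.87568639, -182.30144944,  116.04913905]), [np.float64(126.83246630552465), np.float64(126.83246630552468)])
```

View pics/p2.png

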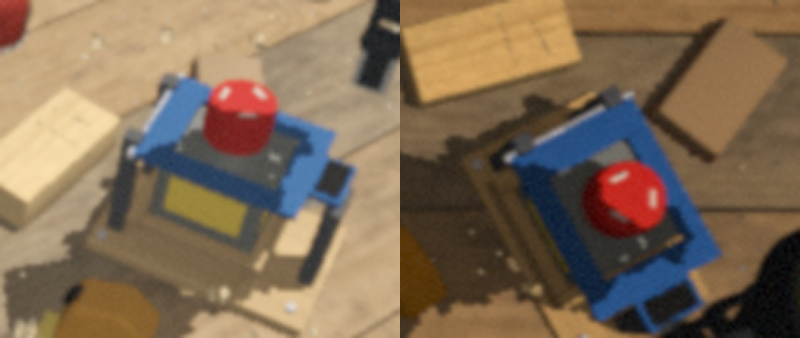

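The yoke stays shut with its tab down on the catch post. The cap is still at about (541, -166). Next I move over the cap and descend.

Emit:
servo_tool:
  rows:
    - [1,0.015,0.008,0.003,0,0,0]
    - [1,0.045,0.024,0.003,0,0,0]
    - [1,0.065,0.034,0.003,0,0,0]
    - [1,0.0695,0.037,0,0,0,0]
    - [1,0.0695,0.037,-0.015,0,0,0]
    - [1,0.0695,0.037,-0.035,0,0,0]
    - [1,0.0695,0.037,-0.06,0,0,0]
    - [1,0.0695,0.037,-0.08,0,0,0]
    - [1,0.0695,0.037,-0.095,0,0,0]
    - [1,0.0695,0.037,-0.105,0,0,0]
    - [1,0.0695,0.037,-0.108,0,0,0]
    - [1,0.0695,0.037,-0.108,0,0,0]
    - [1,0.0695,0.037,-0.108,0,0,0]

```text
time_s: 6.5
eef_pos: [541.5, -165.9, 123.8]
tool_rot: [0.972, 0.236, 0.0, 0.0]
contact_force: [-0.6, 0.2, 0.2]
width: 0.997
grasp_force: 0.0
```

```bash
python3 - <<'E'
from plant import sensors, optics
import cv2,numpy as np
s=sensors.read_state(); print({k:np.round(v,3) for k,v in s.items()})
c=optics.camera("wrist"); print(c["K"],c["T_tool_cam"]); np.savez("w0.npz",**c)
cv2.imwrite("pics/w0.png",c["frame"][:,:,::-1])
E
```

```text
{'time_s': np.float64(6.5), 'joint_positions': array([ 0.266,  0.557, -0.099,  2.056,  0.103,  0.533, -1.001]), 'qvel': array([ 0.001, -0.008, -0.001, -0.001, -0.   ,  0.001, -0.001]), 'effort': array([-6.1000e-02, -6.3934e+01,  3.1000e-02, -1.5945e+01,  9.0000e-03,
       -5.0000e-03, -3.0000e-03]), 'eef_pos': array([ 541.491, -165.913,  123.788]), 'tool_rot': array([0.972, 0.236, 0.   , 0.   ]), 'contact_force': array([-0.6  ,  0.171,  0.189]), 'ft_torque': array([ 0.009, -0.04 , -0.026]), 'grasp_force': np.float64(0.0), 'width': np.float64(0.997)}
[[309.70691629   0.         319.73621955]
 [  0.         309.70691629 201.68672932]
 [  0.           0.           1.        ]] [[ 3.51729836e-04 -9.63942423e-01 -2.66110658e-01  6.74992491e+01]
 [ 9.99999733e-01  5.09315660e-04 -5.23170435e-04  4.15918182e-01]
 [ 6.39840502e-04 -2.66110403e-01  9.63942345e-01 -1.41225992e+02]
 [ 0.00000000e+00  0.00000000e+00  0.00000000e+00  1.00000000e+00]]
```

View pics/w0.png

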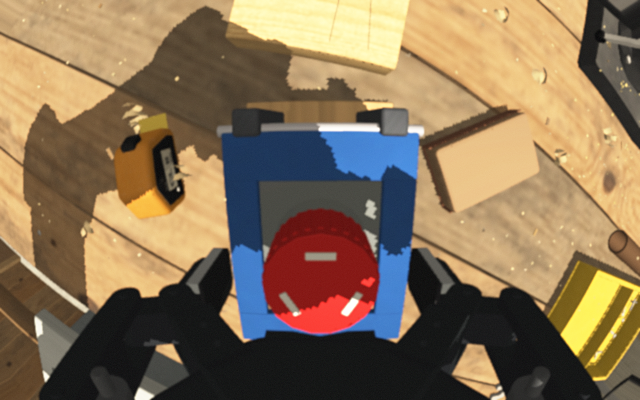

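The cap sits centred between the open fingers (cap at u≈320, tips at u≈215 and 425). I'm closing on it.

Emit:
servo_tool:
  rows:
    - [0.5,0,0,0,0,0,0]
    - [0.4,0,0,0,0,0,0]
    - [0.4,0,0,0,0,0,0]
    - [0.4,0,0,0,0,0,0]
    - [0.4,0,0,0,0,0,0]
    - [0.4,0,0,0,0,0,0]
    - [0.4,0,0,0,0,0,0]
    - [0.4,0,0,0,0,0,0]
  squeeze: 70

```text
time_s: 7.35
eef_pos: [541.4, -165.9, 123.4]
tool_rot: [0.972, 0.236, 0.0, 0.0]
contact_force: [1.1, -0.5, 3.6]
width: 0.571
grasp_force: 71.6
```

Emit:
servo_tool:
  rows:
    - [0.4,0,0,-0.001,0,0,0]
    - [0.4,0,0,-0.002,0,0,0]
    - [0.4,0,0,-0.003,0,0,0]
    - [0.4,0,0,-0.004,0,0,0]
    - [0.4,0,0,-0.005,0,0,0]
    - [0.4,0,0,-0.006,0,0,0]
    - [0.4,0,0,-0.006,0,0,0]

```text
time_s: 8.05
eef_pos: [541.4, -165.9, 117.9]
tool_rot: [0.972, 0.236, 0.0, 0.0]
contact_force: [-1.7, -0.5, 13.5]
width: 0.57
grasp_force: 72.7
```

Emit:
servo_tool:
  rows:
    - [0.4,0,0,-0.001,0,0,0]
    - [0.4,0,0,-0.0015,0,0,0]
    - [0.4,0,0,-0.0015,0,0,0]

```text
time_s: 8.35
eef_pos: [541.5, -166.0, 117.6]
tool_rot: [0.972, 0.236, 0.001, 0.0]
contact_force: [-5.7, 0.9, 26.3]
width: 0.566
grasp_force: 74.0
```

Emit:
servo_tool:
  rows:
    - [0.4,0,0,0,0,0,3]
    - [0.4,0,0,0,0,0,8]
    - [0.4,0,0,0,0,0,13]
    - [0.4,0,0,0,0,0,18]
    - [0.4,0,0,0,0,0,23]
    - [0.4,0,0,0,0,0,23]

```text
time_s: 8.95
eef_pos: [542.7, -166.0, 117.6]
tool_rot: [0.905, 0.426, 0.002, 0.001]
contact_force: [-1.4, 0.4, 22.8]
width: 0.569
grasp_force: 73.5
```

```bash
python3 - <<'E'
from plant import sensors, optics
import cv2,numpy as np
s=sensors.read_state(); print(s["time_s"],s["eef_pos"],s["contact_force"],s["ft_torque"],s["joint_positions"].round(2))
c=optics.camera("top"); np.savez("t3.npz",**c); cv2.imwrite("pics/t3.png",cv2.resize(c["frame"][170:280,350:480,::-1],(780,600),interpolation=cv2.INTER_CUBIC))
E
```

```text
8.95 [ 542.74096424 -166.02795763  117.64833011] [-1.35920501  0.42498949 22.80571213] [0.04028934 0.24827007 0.0045802 ] [ 0.34  0.57 -0.21  2.05  0.23  0.53 -0.72]
```

Emit:
servo_tool:
  rows:
    - [0.4,0,0,0,0,0,4]
    - [0.4,0,0,0,0,0,9]
    - [0.4,0,0,0,0,0,14]
    - [0.4,0,0,0,0,0,19]
    - [0.4,0,0,0,0,0,24]
    - [0.4,0,0,0,0,0,29]
    - [0.4,0,0,0,0,0,34]
    - [0.4,0,0,0,0,0,39]
    - [0.4,0,0,0,0,0,44]
    - [0.4,0,0,0,0,0,49]
    - [0.4,0,0,0,0,0,54]
    - [0.4,0,0,0,0,0,57]
    - [0.4,0,0,0,0,0,57]

```text
time_s: 10.3
eef_pos: [543.3, -165.6, 117.7]
tool_rot: [0.592, 0.806, 0.001, 0.002]
contact_force: [0.3, 0.0, 20.3]
width: 0.567
grasp_force: 73.4
```

Emit:
servo_tool:
  rows:
    - [0.4,0,0,0.003,0,0,0]
    - [0.4,0,0,0.007,0,0,0]
    - [0.4,0,0,0.012,0,0,0]
    - [0.4,0,0,0.018,0,0,0]
    - [0.4,0,0,0.018,0,0,0]

```text
time_s: 10.8
eef_pos: [540.8, -165.8, 134.0]
tool_rot: [0.593, 0.805, -0.0, -0.0]
contact_force: [0.4, 0.2, -0.6]
width: 0.566
grasp_force: 72.0
```

Lifting freely; now up to a gap of about 10 cm.

Emit:
servo_tool:
  rows:
    - [0.4,0,0,0.006,0,0,0]
    - [0.4,0,0,0.015,0,0,0]
    - [0.4,0,0,0.03,0,0,0]
    - [0.4,0,0,0.05,0,0,0]
    - [0.4,0,0,0.07,0,0,0]
    - [0.4,0,0,0.09,0,0,0]
    - [0.4,0,0,0.102,0,0,0]
    - [0.4,0,0,0.108,0,0,0]
    - [0.4,0,0,0.11,0,0,0]
    - [0.4,0,0,0.11,0,0,0]
    - [0.4,0,0,0.11,0,0,0]
    - [0.4,0,0,0.11,0,0,0]

```text
time_s: 12.0
eef_pos: [540.9, -165.8, 243.0]
tool_rot: [0.593, 0.806, -0.0, -0.001]
contact_force: [0.4, 0.1, -0.2]
width: 0.571
grasp_force: 72.1
```

```bash
python3 - <<'E'
from plant import sensors, optics
import cv2,numpy as np
s=sensors.read_state(); print({k:np.round(s[k],3) for k in("time_s","eef_pos","tool_rot","contact_force","width","grasp_force","qvel")})
o=[]
for n,(y,x) in(("scene",(110,345)),("top",(170,350))):
    c=optics.camera(n); o.append(cv2.resize(c["frame"][y:y+140,x:x+130,::-1],(400,430),interpolation=cv2.INTER_CUBIC))
cv2.imwrite("pics/p4.png",np.hstack(o))
E
```

```text
{'time_s': np.float64(12.0), 'eef_pos': array([ 540.891, -165.759,  243.045]), 'tool_rot': array([ 0.593,  0.806, -0.   , -0.001]), 'contact_force': array([ 0.357,  0.138, -0.242]), 'width': np.float64(0.571), 'grasp_force': np.float64(72.051), 'qvel': array([-0.002, -0.002, -0.   , -0.002, -0.002,  0.001,  0.001])}
```

View pics/p4.png

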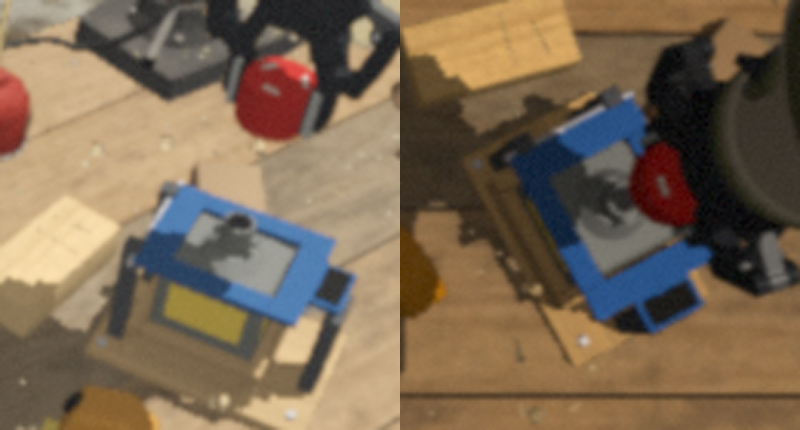

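The picture shows the cap upright in the fingers about 10 cm above the open neck. The yoke is shut, the jug is in its stand, and the bystanders have not moved.

```bash
python3 -c "
from plant import order
print(order.hand_in())"
```

```text
the job is handed in; nothing more can be done
None
```

I shut the yoke against its stop, opened the cap by push, 80° counter-clockwise twist and lift, and handed the job in at 12 s with the cap held upright about 10 cm above the jug mouth; the catch click was judged from the press (about 39 N) and the pictures, since nothing reports it directly.

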